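# Bring the valve-ball tray from the injector tester to the inspection disc

### The job

Push the carrier along its slide, out from under the injector test head, until it clicks home against the end stop, with the tray still riding on it. Then lift the tray off by its upright handle, keeping it level so that the loose ball stays in its pocket, and carry it over the round steel inspection disc. Finish while still holding it there, still and level, its underside about 10 cm above the bench and the handle over the middle of the disc; do not put it down or let go, and leave the other things on the bench undisturbed.

Things in the scene. Friction and masses are not known exactly. Their poses are not given: they have to be found in the camera images.
- slide: Fixed slide: two rails on a grey base 130 (x) by 275 mm (y: -150 to +125). Origin at bench height on its centre line; y axis along the rails towards the station (push this way), x away from the robot, z up; yaw varies. End stop at +y. The test head's column (50 mm square, x 100, y -85 mm, 250 mm high, oil cup on it up to 346 mm) stands on the far side.
- nozzle (a point): Lower end of the injector held in the test head, fixed 124 mm above the bench at x 0, y -85 mm of the slide, just over the tray handle as it stands at the start. The injector is 44 mm wide; the arm above it (60 mm wide in y, x -25 to 105 mm of the slide) has its underside 167 mm above the bench. Keep the gripper clear of both.
- post_center (a point): Half-way up the carrier's push post: upright steel cylinder, 20 mm diameter, 34 to 94 mm above the bench (this point 64 mm), on the robot side of the carrier, 100 mm to the slide's -x from the tray's centre. It rides with the carrier; at the start at y -90 to -60 mm in the slide's frame, at y +60 mm when the carrier is home against the stop. Axes parallel to the slide's.
- stop (a point): Middle of the top of the end stop's face, 32 mm above the bench at y 110 mm of the slide, where the carrier comes to rest. The carrier is an aluminium plate 180 (x) by 100 mm (y), upper face 34 mm above the bench, with 5 mm lips round the tray. It slides with about 2 N of friction; from 13 to 5 mm before the stop it must be pushed over a sprung detent (5 N in all), which then keeps it home.
- tray_grip (a point): Middle of the tray's handle, 50 mm above the tray's underside, over its centre. Handle: upright steel blade 36 (x) by 14 mm (y), top 75 mm above the underside; grasp across the 14 mm (fingers closing along y). Tray: loose aluminium plate 120 (x) by 80 (y) by 8 mm, about 0.3 kg, lying in the carrier, axes parallel to the slide's, underside 34 mm above the bench.
- pocket (a point): Where the ball's centre is when it sits in the middle of its round pocket: 42 mm to the tray's -x from its centre, 15 mm above the tray's underside. The pocket is 25 mm wide and 4 mm deep; an empty one like it is at +42 mm. z is up when the tray is level.
- ball_center (a point): Centre of the loose steel ball, 22 mm diameter, 44 g, in the tray's pocket on the robot side. It has a few mm of play, and rolls out over the rim if the tray is tipped steeply or jerked.
- disc_top (a point): Centre of the upper face of the inspection disc: dark steel, 130 mm diameter, 15 mm high, fixed on the bench to the left of the slide. A blue parts bin, 100 by 90 mm and 45 mm high, stands near it; the two may have swapped places.
Mind the look-alikes: they are no part of the job. What is shaped like the part that bears tray_grip but brown or orange is not meant.

How it is judged:
By the outcome, as a careful person would: the job done as asked, in the order asked, and still so for the second after the job is handed in, while the arm keeps its last pose, push and grip.
It also fails if it takes over 54 s, if anything falls off the work surface, if the arm or the gripper's body presses on something with over 40 N, if the wrist force passes 120 N, or if a joint passes its speed limit or range.

### The arm

A 6-joint arm with a two-finger parallel gripper is mounted at the origin on the work surface. World frame = base frame: x ahead of the robot, y to its left, z up, the work surface at z = 0. Lengths are in m, angles in degrees, forces in N, time in s.
With the tool pointing down it reaches from about 0.35 to 0.8 m from the base axis. Payload 7.3 kg.
Tool frame: the origin (TCP) lies on the mounting face of the last link; the fingertips stand 173 mm ahead of it and the grasp point (between the pads) lies 155 mm ahead of it (r.tcp_to_grasp is the x of the grasp point in the tool frame, in m); x points along the fingers, y is the direction in which the jaws open and shut, and the axes are right-handed (so a half turn about x gives the same grasp; the last joint's range is limited). The gripper opens to 85 mm and grips with 20 to 120 N. Pads are 22 mm wide; open, the fingers measure 114 mm over their backs; the gripper's body (76 mm by 85 mm) begins 54 mm behind the grasp point. The pads swing forward as they close: fully open they stand 13 mm farther back than shut.
Start: joints at [62.338, 19.595, 87.324, -0, 73.075, -8.365], TCP at [0.173, 0.496, 0.405] pointing down, gripper open.
Joint ranges: [-145.02, 145.02], [-44.19, 115.74], [2.07, 154.8], [-57.11, 237.11], [16.16, 152.29], [-177.93, 177.93]. Speed limits (degrees/s): [147.25, 147.25, 180, 180, 180, 180].

### API

Orientations are given as a 3x3 rotation matrix whose columns are the frame's x, y, z axes.
In Python, from workcell import r gives the robot as it stands.
- The arm moves only by the shell command python3 -m creep 'ROWS'. ROWS is JSON, a list of rows, each a list of 3 entries, a list of its own where there are three numbers: the shift along the tool's x, y, z in units of 40 mm (1.0 is 40 mm), then the turn, a rotation vector about the tool's x, y, z in units of 5 degrees (1.0 is 5 degrees), then the finger opening in mm, from 0 to 85.4. A call has 1 to 12 rows; each row shifts and turns the pose as measured when the row begins, along the tool's axes as they then stand; what a row does not reach is not made up. A row lasts 1/12 s, in which the tool goes at most 41.7 mm and 7.16 degrees, less where a joint would pass 70% of its speed; a pose out of reach is approached as far as the arm can. A call is refused whole if a number of a shift passes 1 or a number of a turn 1, either way. A call with a gripper value outside its range is refused whole. The fingers move at their own pace and stop on an object; the grip force is fixed at half the most. Time passes only in rows, so rows that do not move let the fingers close. It gives the time, the measured TCP pose, the force and the opening at its end, in the units of the state.
- r.get_state(): the state, without advancing time (a new reading comes with each control period).
- r.read_camera(name): name is "side" or "top"; returns the picture (384x512x3 uint8, red, green, blue); there is no depth.
- r.camera_params(name): a dict with "mtx" (3x3 intrinsics, pixels), "R" (3x3) and "t" (3): a world point X has camera coordinates R X + t. Camera axes: x right, y down, z forward; pixel columns grow to the right and rows downward; lengths in m; the calibration is good to about 2 mm. A picture is of the moment at which its call begins. camera_params takes no time and is no camera call.
- r.job_done(): hands the job in, once; it reports no verdict.
The state is a dict: "time_s": time; "joints": joint angles; "joint_vel": joint speeds; "effort": joint torques, N m; "position": TCP position; "eef_rot": TCP orientation; "ft_force": force on the tool from outside, world axes, zero at the start; "torque": the same for the moment, N m; "grip_width": finger opening in m.
Only numpy, scipy, OpenCV 4.12 (cv2) and the standard library are available. Lean on these libraries where they do the work, as an engineer would, in place of code of your own. Each camera call takes 0.05 s, during which the arm holds its last target.

## Working session

There is one attempt and no reset: what is moved stays moved. The work goes in short steps, Python scripts to look and compute and a shell command to move; the robot and the scene stay as the last step left them, time stands still between calls to the robot, and variables do not carry over. Pictures are saved under pics/ and viewed, and the job is handed in when it is done.

```bash
ls; mkdir -p pics; python3 - <<'E'
from workcell import r
import cv2,numpy as np
s=r.get_state()
for k,v in s.items(): print(k,np.round(v,4).tolist())
for n in("side","top"):
    im=r.read_camera(n); cv2.imwrite(f"pics/{n}0.png",im[:,:,::-1])
    p=r.camera_params(n); print(n,{k:np.round(v,4).tolist() for k,v in p.items()})
E
```

```text
pics
time_s 0.0
joints [62.3378, 19.6384, 87.3773, 0.0, 73.0767, -8.3635]
joint_vel [0.0954, 0.0391, 0.004, -0.0309, -0.0339, 0.0995]
effort [-0.001, -43.3683, -24.6008, -0.0005, 0.008, -0.0]
position [0.1734, 0.4954, 0.404]
eef_rot [[-0.0008, 0.3305, 0.9438], [-0.0014, 0.9438, -0.3305], [-1.0, -0.0016, -0.0002]]
ft_force [-0.3195, 0.1094, 0.4228]
torque [0.0165, -0.0323, 0.0004]
grip_width 0.0855
side {'mtx': [[373.9631, 0.0, 251.4048], [0.0, 373.9631, 193.0609], [0.0, 0.0, 1.0]], 'R': [[0.7731, -0.6339, -0.0218], [-0.428, -0.496, -0.7555], [0.4681, 0.5934, -0.6548]], 't': [-0.4745, 0.3223, 0.8186]}
top {'mtx': [[485.9214, 0.0, 255.3326], [0.0, 485.9214, 196.1421], [0.0, 0.0, 1.0]], 'R': [[-0.0145, -0.9999, 0.0035], [-0.9941, 0.014, -0.108], [0.1079, -0.0051, -0.9941]], 't': [-0.0114, 0.6083, 1.6475]}
```

View pics/side0.png

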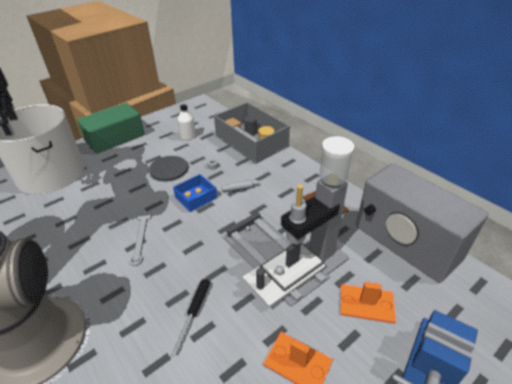

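View pics/top0.png

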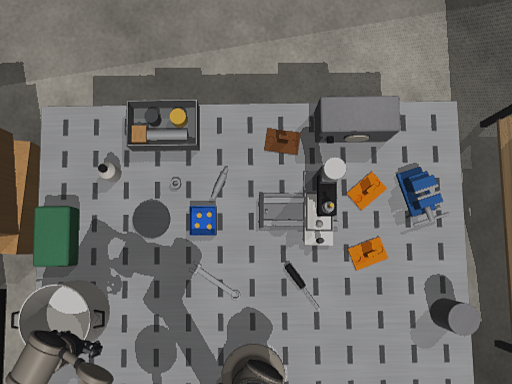

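The top view shows the slide around (290,210), the disc at about (152,218) and the blue bin at (203,220). The carrier post is near (320,240) and the ball near (320,224). I'll zoom in on these.

```bash
python3 - <<'E'
import cv2
t=cv2.imread("pics/top0.png"); s=cv2.imread("pics/side0.png")
cv2.imwrite("pics/tz.png",cv2.resize(t[150:260,245:355],None,fx=5.4,fy=5.4,interpolation=cv2.INTER_CUBIC))
cv2.imwrite("pics/sz.png",cv2.resize(s[175:310,215:365],None,fx=4.4,fy=4.4,interpolation=cv2.INTER_CUBIC))
E
```

```text
(no output)
```

View pics/tz.png

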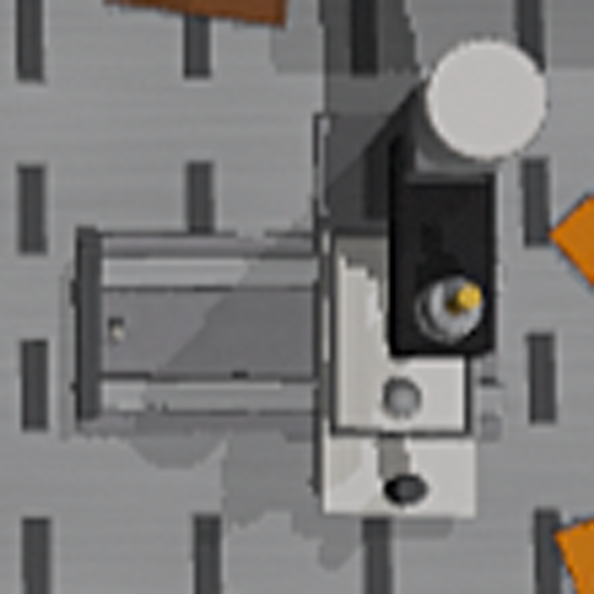

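View pics/sz.png

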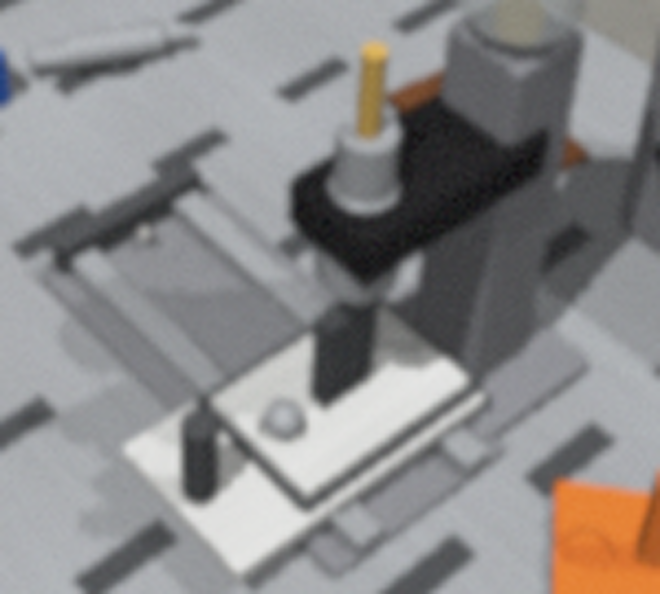

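The zooms show the post top at about top (320,240) and side (260.5,269), the ball at top (319,223.5), and the stop bar's face near top (264,210). I'll cast rays for these.

```bash
cat > h.py <<'E'
import numpy as np,cv2
from workcell import r
P={n:r.camera_params(n) for n in("side","top")}
def ray(n,uv):
    p=P[n];R=np.array(p["R"]);t=np.array(p["t"])
    d=R.T@np.linalg.solve(np.array(p["mtx"]),[uv[0],uv[1],1.]);return -R.T@t,d
def plane(n,uv,z):
    c,d=ray(n,uv);return c+d*(z-c[2])/d[2]
def tri(a,b):
    (c1,d1),(c2,d2)=ray("top",a),ray("side",b)
    s=np.linalg.lstsq(np.stack([d1,-d2],1),c2-c1,rcond=None)[0]
    p,q=c1+s[0]*d1,c2+s[1]*d2
    return (p+q)/2,np.linalg.norm(p-q)
def proj(n,X):
    p=P[n];x=np.array(p["mtx"])@(np.array(p["R"])@X+np.array(p["t"]));return x[:2]/x[2]
E
python3 - <<'E'
from h import *
np.set_printoptions(precision=4,suppress=True)
tz=lambda x,y:(245+x/5.4-.4,150+y/5.4-.4)
sz=lambda x,y:(215+x/4.4-.4,175+y/4.4-.4)
print("cams",ray("top",(0,0))[0],ray("side",(0,0))[0])
print("posttop top",plane("top",tz(407,487),.094),"side",plane("side",sz(200,415),.094),tri(tz(407,487),sz(200,415)))
print("ball",plane("top",tz(401,397),.049),plane("side",sz(283,418),.049),tri(tz(401,397),sz(283,418)))
# tray corners z .042
for n,c in dict(nearleft=(334,432),nearright=(467,432),farleft=(334,236)).items(): print("tray",n,plane("top",tz(*c),.042))
for n,c in dict(left=(212,403),near=(308,500),right=(468,380)).items(): print("trayside",n,plane("side",sz(*c),.042))
for n,c in dict(nl=(324,514),nr=(476,514)).items(): print("carrier",n,plane("top",tz(*c),.034))
for n,c in dict(nl=(124,445),nr=(240,572)).items(): print("carrierside",n,plane("side",sz(*c),.034))
for n,c in dict(a=(100,232),b=(100,418)).items(): print("stopface",n,plane("top",tz(*c),.032))
# rail edges
for n,c in dict(a=(105,288),b=(315,288),a2=(105,379),b2=(315,380)).items(): print("rail",n,plane("top",tz(*c),.02))
im=r.read_camera("top");
g=im.astype(int).sum(2)
m=((g<240)).astype(np.uint8)
n,l,st,ce=cv2.connectedComponentsWithStats(m[170:260,100:200])
for i in range(1,n):
    if st[i,4]>300: print(st[i],ce[i]+[100,170])
E
```

```text
cams [ 0.4267 -0.0115  1.7036] [ 0.1216 -0.6268  0.7691]
posttop top [ 0.4536 -0.231   0.094 ] side [ 0.4549 -0.2275  0.094 ] (array([ 0.4532, -0.2302,  0.0982]), np.float64(0.0008006883864053266))
ball [ 0.5109 -0.235   0.049 ] [ 0.51   -0.2314  0.049 ] (array([ 0.5096, -0.2337,  0.052 ]), np.float64(0.002835026005897734))
tray nearleft [ 0.4897 -0.1929  0.042 ]
tray nearright [ 0.4885 -0.2771  0.042 ]
tray farleft [ 0.6145 -0.1961  0.042 ]
trayside left [ 0.4909 -0.1948  0.042 ]
trayside near [ 0.488  -0.2748  0.042 ]
trayside right [ 0.6096 -0.2746  0.042 ]
carrier nl [ 0.4383 -0.1861  0.034 ]
carrier nr [ 0.4369 -0.2824  0.034 ]
carrierside nl [ 0.4399 -0.1806  0.034 ]
carrierside nr [ 0.4362 -0.2802  0.034 ]
stopface a [ 0.6203 -0.0472  0.032 ]
stopface b [ 0.5011 -0.0452  0.032 ]
rail a [ 0.5853 -0.0501  0.02  ]
rail b [ 0.5834 -0.1854  0.02  ]
rail a2 [ 0.5266 -0.0491  0.02  ]
rail b2 [ 0.5241 -0.184   0.02  ]
[  33   30   37   38 1100] [150.9745 218.6173]
```

```bash
python3 -m creep '[[[0,-0.5,0.85],[-1,0,0],40],[[0,-0.58,0.8],[-1,0,0],40],[[0,-0.65,0.75],[-1,0,0],40],[[0,-0.7,0.7],[-0.65,0,0],40],[[0,-0.75,0.65],[0,0,0],40],[[0,-0.75,0.65],[0,0,0],40],[[0,-0.95,0.3],[0,0,0],40],[[0,-0.95,0.3],[0,0,0],40],[[0,-0.95,0.3],[0,0,0],40],[[0,-0.95,0.3],[0,0,0],40],[[0,-0.95,0.3],[0,0,0],40],[[0,-0.95,0.3],[0,0,0],40]]'
cat >> h.py <<'E'
from scipy.spatial.transform import Rotation as Ro
def go(target,yaw=-1.0,):
    "print tool-frame shift(units) of the grasp point to world target and turn"
    s=r.get_state();p=np.array(s["position"]);R=np.array(s["eef_rot"])
    g=p+R[:,0]*r.tcp_to_grasp
    a=np.radians(yaw);yv=np.array([-np.sin(a),np.cos(a),0]);xv=np.array([0,0,-1.])
    W=np.stack([xv,yv,np.cross(xv,yv)],1)
    print("t",s["time_s"],"grasp",np.round(g,4),"F",np.round(s["ft_force"],1),"w",round(s["grip_width"],4),"j",np.round(s["joints"],0))
    print(" shift u",np.round(R.T@(np.array(target)-g)/.04,3)," turn u",np.round(Ro.from_matrix(R.T@W).as_rotvec(degrees=True)/5,3))
E
python3 - <<'E'
from h import *
go([.450,-.23,.18])
print(plane("top",(151,218.6),.015))
im=r.read_camera("side");cv2.imwrite("pics/s1.png",im[:,:,::-1])
E
```

```text
time_s: 1.15
position: [0.4056, 0.0753, 0.401]
eef_rot: [[-0.003, -0.012, 1.0], [-0.0, 1.0, 0.012], [-1.0, -0.0, -0.003]]
ft_force: [1.9, 1.4, 0.3]
grip_width: 0.0398
t 1.15 grasp [0.4052 0.0752 0.2463] F [1.9 1.4 0.3] w 0.0398 j [ -0.   8. 104.  -0.  69. -91.]
 shift u [ 1.657 -7.643  1.033]  turn u [ 0.338 -0.031  0.004]
[0.53664558 0.34358774 0.015     ]
```

View pics/s1.png

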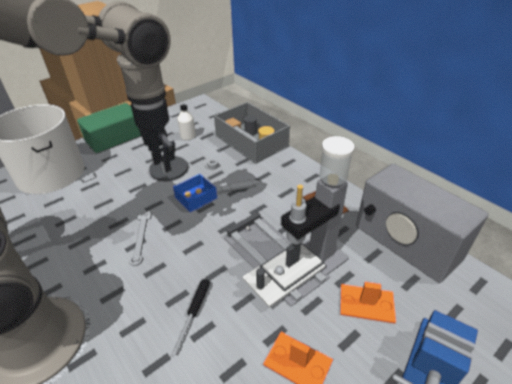

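The arm is clear of everything and the tool has turned parallel to the slide. Next I'll move above the post.

```bash
python3 -m creep '[[[0,-0.98,0.1],[0.34,0,0],40],[[0,-0.98,0.13],[0,0,0],40],[[0,-0.98,0.13],[0,0,0],40],[[0,-0.98,0.13],[0,0,0],40],[[0,-0.98,0.13],[0,0,0],40],[[0,-0.98,0.13],[0,0,0],40],[[0.1,-0.98,0.13],[0,0,0],40],[[0.5,-0.6,0.13],[0,0,0],40],[[0.5,-0.1,0],[0,0,0],40],[[0,0,0],[0,0,0],40]]'
python3 - <<'E'
from h import *
go([.450,-.23,.18])
for n,u in(("side",(150,160,240,190)),("top",(230,150,140,120))):
    im=r.read_camera(n);cv2.imwrite(f"pics/{n}2.png",cv2.resize(im[u[1]:u[1]+u[3],u[0]:u[0]+u[2],::-1],None,fx=3,fy=3))
E
```

```text
time_s: 2.03
position: [0.4404, -0.2476, 0.356]
eef_rot: [[0.001, 0.031, 1.0], [-0.006, 1.0, -0.031], [-1.0, -0.006, 0.002]]
ft_force: [-0.8, 0.6, -1.1]
grip_width: 0.0398
t 2.0333 grasp [ 0.4406 -0.2485  0.2013] F [-0.8  0.6 -1.1] w 0.0398 j [ -38.   20.   95.   -0.   65. -126.]
 shift u [0.529 0.472 0.22 ]  turn u [-0.15   0.018  0.067]
```

View pics/side2.png

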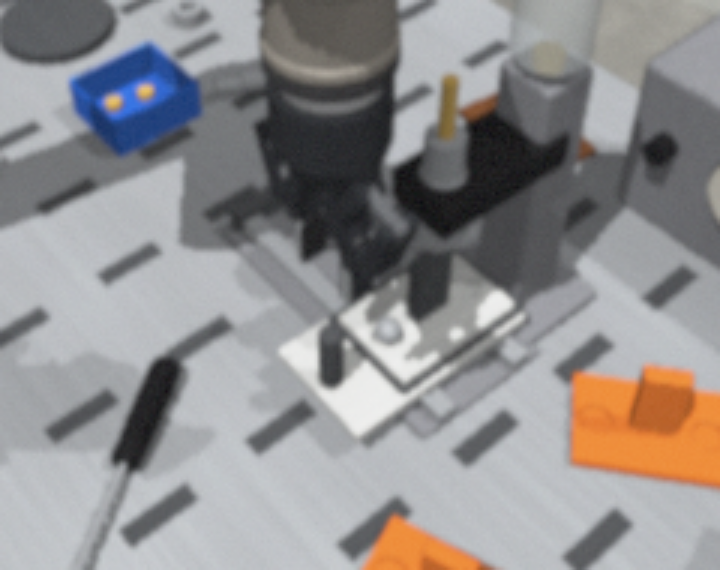

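View pics/top2.png

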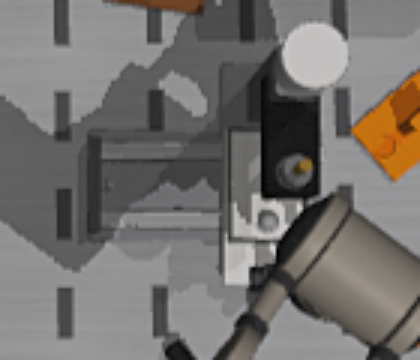

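```bash
python3 -m creep '[[[0.25,0.47,0.22],[-0.15,0,0],40],[[0.3,0,0],[0,0,0],40],[[0.3,0,0],[0,0,0],40],[[0.3,0,0],[0,0,0],40],[[0,0,0],[0,0,0],40]]'
python3 - <<'E'
from h import *
go([.450,-.23,.07])
for n,u in(("side",(150,160,240,190)),):
    im=r.read_camera(n);cv2.imwrite(f"pics/{n}3.png",cv2.resize(im[u[1]:u[1]+u[3],u[0]:u[0]+u[2],::-1],None,fx=3,fy=3))
E
```

```text
time_s: 2.55
position: [0.4529, -0.2226, 0.319]
eef_rot: [[0.014, 0.009, 1.0], [-0.013, 1.0, -0.009], [-1.0, -0.013, 0.014]]
ft_force: [0.7, -0.1, -0.3]
grip_width: 0.04
t 2.55 grasp [ 0.455  -0.2246  0.1644] F [ 0.7 -0.1 -0.3] w 0.04 j [ -35.   22.   98.   -0.   59. -124.]
 shift u [ 2.359 -0.107 -0.157]  turn u [0.097 0.159 0.145]
```

View pics/side3.png

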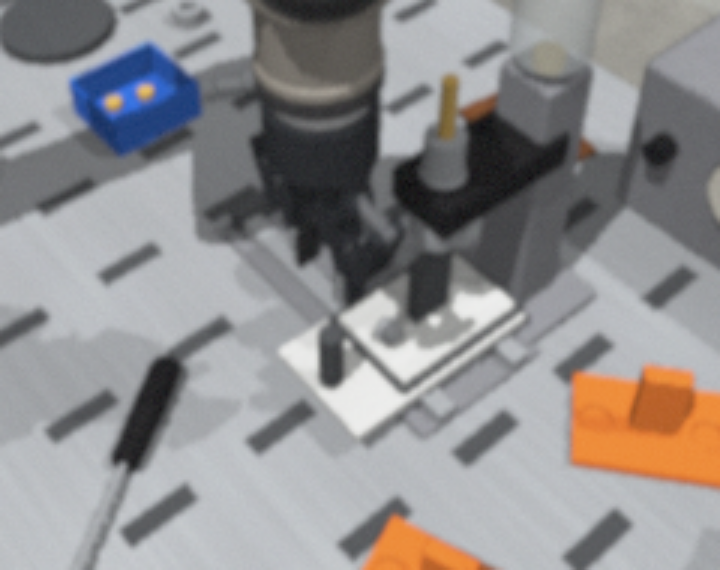

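```bash
python3 - <<'E'
from h import *
for y in(-.2046,-.2446): print((proj("side",np.array([.455,y,.147]))-[150,160])*3)
print((proj("side",np.array([.4535,-.2305,.094]))-[150,160])*3)
E
python3 -m creep '[[[0.3,-0.1,-0.15],[0.1,0.16,0.14],40],[[0.3,0,0],[0,0,0],40],[[0.2,0,0],[0,0,0],40],[[0,0,0],[0,0,0],40]]'
python3 - <<'E'
from h import *
go([.450,-.23,.07])
E
```

```text
[309.36039356 261.7430979 ]
[345.51320155 294.79375357]
[331.36314534 330.23716621]
time_s: 2.93
position: [0.4477, -0.226, 0.291]
eef_rot: [[0.006, 0.016, 1.0], [-0.004, 1.0, -0.016], [-1.0, -0.004, 0.006]]
ft_force: [-0.4, 0.2, 0.1]
grip_width: 0.0402
t 2.9333 grasp [ 0.4485 -0.2266  0.1363] F [-0.4  0.2  0.1] w 0.0402 j [ -36.   24.  100.    0.   55. -125.]
 shift u [ 1.658 -0.078  0.029]  turn u [0.021 0.065 0.044]
```

```bash
python3 -m creep '[[[0.35,-0.06,0.03],[0,0.06,0.04],40],[[0.35,0,0],[0,0,0],40],[[0.35,0,0],[0,0,0],40],[[0.35,0,0],[0,0,0],40],[[0.25,0,0],[0,0,0],40],[[0,0,0],[0,0,0],40]]'
python3 - <<'E'
from h import *
go([.450,-.23,.07])
for n,u in(("side",(150,160,240,190)),):
    im=r.read_camera(n);cv2.imwrite(f"pics/{n}4.png",cv2.resize(im[u[1]:u[1]+u[3],u[0]:u[0]+u[2],::-1],None,fx=3,fy=3))
E
```

```text
time_s: 3.43
position: [0.4495, -0.2298, 0.2258]
eef_rot: [[0.004, 0.017, 1.0], [-0.003, 1.0, -0.017], [-1.0, -0.003, 0.004]]
ft_force: [-0.8, -0.1, -0.2]
grip_width: 0.0399
t 3.4333 grasp [ 0.4501 -0.2303  0.0711] F [-0.8 -0.1 -0.2] w 0.0399 j [ -36.   30.  103.    0.   46. -125.]
 shift u [ 0.028  0.006 -0.004]  turn u [0.009 0.047 0.032]
```

View pics/side4.png

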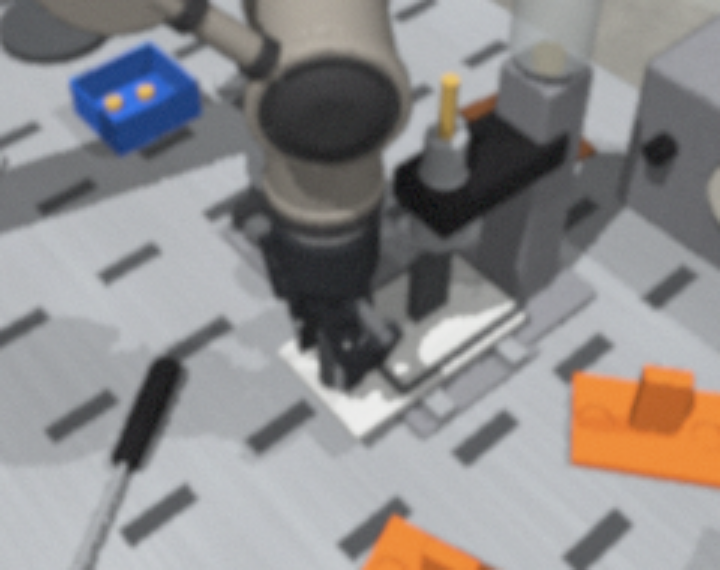

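```bash
python3 -m creep '[[[0,0.1,0],[0,0.05,0.03],40],[[0,0.1,0],[0,0,0],40],[[0,0.1,0],[0,0,0],40],[[0,0.1,0],[0,0,0],40],[[0,0.1,0],[0,0,0],40],[[0,0.12,0],[0,0,0],40],[[0,0.14,0],[0,0,0],40],[[0,0.14,0],[0,0,0],40],[[0,0.14,0],[0,0,0],40],[[0,0.14,0],[0,0,0],40],[[0,0.14,0],[0,0,0],40],[[0,0.14,0],[0,0,0],40]]'
python3 - <<'E'
from h import *
go([.452,-.085,.07])
E
```

```text
time_s: 4.48
position: [0.4519, -0.1675, 0.2302]
eef_rot: [[0.006, 0.017, 1.0], [-0.006, 1.0, -0.017], [-1.0, -0.006, 0.006]]
ft_force: [0.7, -2.7, -0.5]
grip_width: 0.0402
t 4.4833 grasp [ 0.4529 -0.1685  0.0755] F [ 0.7 -2.7 -0.5] w 0.0402 j [ -29.   28.  107.   -0.   45. -118.]
 shift u [ 0.124  2.087 -0.058]  turn u [0.006 0.074 0.072]
```

```bash
python3 -m creep '[[[0.06,0.15,-0.03],[0,0.07,0.07],40],[[0.06,0.15,-0.03],[0,0,0],40],[[0,0.15,0],[0,0,0],40],[[0,0.15,0],[0,0,0],40],[[0,0.15,0],[0,0,0],40],[[0,0.15,0],[0,0,0],40],[[0,0.15,0],[0,0,0],40],[[0,0.15,0],[0,0,0],40],[[0,0.15,0],[0,0,0],40],[[0,0.12,0],[0,0,0],40],[[0,0.1,0],[0,0,0],40]]'
python3 - <<'E'
from h import *
go([.452,-.085,.07])
im=r.read_camera("top");cv2.imwrite("pics/t5.png",im[:,:,::-1])
u=(230,150,140,120);cv2.imwrite("pics/t5.png",cv2.resize(im[u[1]:u[1]+u[3],u[0]:u[0]+u[2],::-1],None,fx=4,fy=4))
E
```

```text
time_s: 5.4
position: [0.4515, -0.0977, 0.2258]
eef_rot: [[0.004, 0.016, 1.0], [-0.002, 1.0, -0.016], [-1.0, -0.002, 0.004]]
ft_force: [0.8, -2.6, -1.6]
grip_width: 0.0401
t 5.4 grasp [ 0.4522 -0.0979  0.0711] F [ 0.8 -2.6 -1.6] w 0.0401 j [ -22.   27.  110.    0.   43. -111.]
 shift u [ 0.028  0.322 -0.009]  turn u [0.015 0.05  0.018]
```

View pics/t5.png

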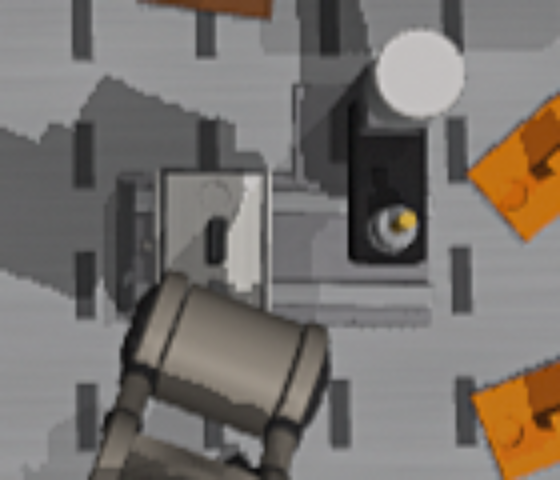

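The tray is still riding, with about 13 mm to go. I'll push through the detent gently.

```bash
python3 -m creep '[[[0,0.1,0],[0,0,0],40],[[0,0.1,0],[0,0,0],40]]'; python3 -m creep '[[[0,0.1,0],[0,0,0],40],[[0,0.07,0],[0,0,0],40]]'; python3 -m creep '[[[0,0.07,0],[0,0,0],40],[[0,0.07,0],[0,0,0],40]]'
```

```text
time_s: 5.62
position: [0.4514, -0.0893, 0.2258]
eef_rot: [[0.003, 0.015, 1.0], [-0.003, 1.0, -0.015], [-1.0, -0.003, 0.003]]
ft_force: [-2.2, -16.4, -2.9]
grip_width: 0.0401
time_s: 5.78
position: [0.4514, -0.0834, 0.2256]
eef_rot: [[0.003, 0.015, 1.0], [-0.006, 1.0, -0.015], [-1.0, -0.006, 0.003]]
ft_force: [0.8, -6.6, 0.2]
grip_width: 0.0402
time_s: 5.95
position: [0.4516, -0.0788, 0.2256]
eef_rot: [[0.004, 0.015, 1.0], [-0.009, 1.0, -0.015], [-1.0, -0.009, 0.004]]
ft_force: [-4.0, -25.6, -3.3]
grip_width: 0.04
```

```bash
python3 -m creep '[[[0,0.06,0],[0,0,0],40]]'; python3 -m creep '[[[0,0.05,0],[0,0,0],40]]'; python3 -m creep '[[[0,-0.1,0],[0,0,0],40],[[0,-0.12,0],[0,0,0],40],[[0,0,0],[0,0,0],40]]'
python3 - <<'E'
from h import *
go([.452,-.085,.18])
im=r.read_camera("top")
u=(230,150,140,120);cv2.imwrite("pics/t6.png",cv2.resize(im[u[1]:u[1]+u[3],u[0]:u[0]+u[2],::-1],None,fx=4,fy=4))
E
```

```text
time_s: 6.03
position: [0.4516, -0.0782, 0.2256]
eef_rot: [[0.003, 0.013, 1.0], [-0.014, 1.0, -0.013], [-1.0, -0.014, 0.004]]
ft_force: [-4.0, -27.4, -5.0]
grip_width: 0.0404
time_s: 6.12
position: [0.4516, -0.0778, 0.2255]
eef_rot: [[0.003, 0.013, 1.0], [-0.017, 1.0, -0.013], [-1.0, -0.017, 0.003]]
ft_force: [-2.3, -16.9, -2.8]
grip_width: 0.04
time_s: 6.37
position: [0.4506, -0.0869, 0.2251]
eef_rot: [[-0.0, 0.014, 1.0], [-0.016, 1.0, -0.014], [-1.0, -0.016, 0.0]]
ft_force: [0.4, 0.1, 0.4]
grip_width: 0.0402
t 6.3667 grasp [ 0.4506 -0.0893  0.0704] F [0.4 0.1 0.4] w 0.0402 j [ -20.   27.  110.   -1.   43. -108.]
 shift u [-2.742  0.065  0.035]  turn u [0.038 0.002 0.184]
```

View pics/t6.png

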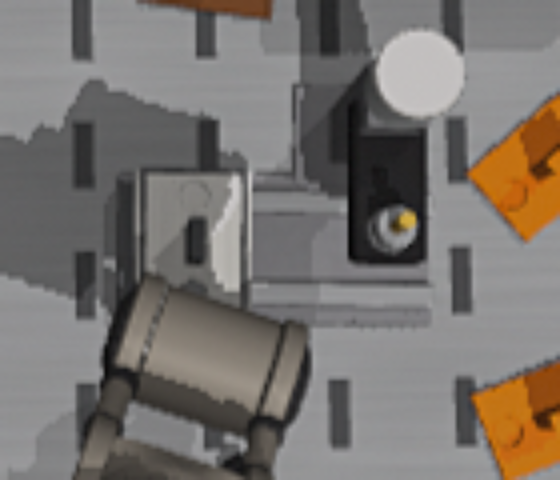

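The carrier has stopped firmly at the end stop and the fingers are free. I'll rise straight up and measure the tray.

```bash
python3 -m creep '[[[-0.4,0,0.02],[0.04,0,0.18],40],[[-0.8,0,0],[0,0,0],40],[[-0.8,0,0],[0,0,0],40],[[-0.8,-0.0,0],[0,0,0],40],[[-0.3,-0.5,-0.5],[0,0,0],40],[[0,-0.4,-0.8],[0,0,0],40],[[0,0,0],[0,0,0],40]]'
python3 - <<'E'
from h import *
go([.552,-.095,.18])
im=r.read_camera("top")
u=(230,150,140,120);cv2.imwrite("pics/t7.png",cv2.resize(im[u[1]:u[1]+u[3],u[0]:u[0]+u[2],::-1],None,fx=5,fy=5,interpolation=cv2.INTER_CUBIC))
im=r.read_camera("side")
u=(170,170,150,120);cv2.imwrite("pics/s7.png",cv2.resize(im[u[1]:u[1]+u[3],u[0]:u[0]+u[2],::-1],None,fx=5,fy=5,interpolation=cv2.INTER_CUBIC))
E
```

```text
time_s: 7.0
position: [0.3968, -0.1187, 0.3533]
eef_rot: [[-0.007, 0.013, 1.0], [0.007, 1.0, -0.013], [-1.0, 0.007, -0.007]]
ft_force: [1.3, 0.9, 0.1]
grip_width: 0.04
t 7.0 grasp [ 0.3957 -0.1176  0.1986] F [1.3 0.9 0.1] w 0.04 j [ -27.   11.  108.    0.   61. -117.]
 shift u [0.44  0.614 3.904]  turn u [ 0.052 -0.086 -0.074]
```

View pics/t7.png

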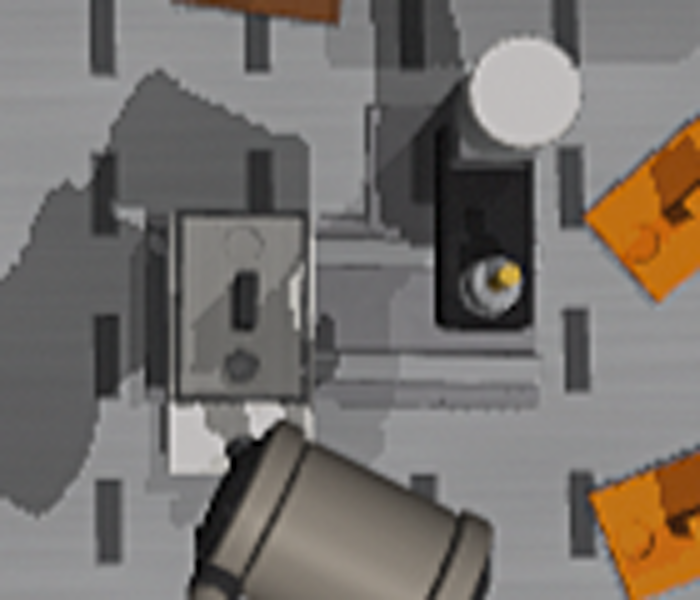

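View pics/s7.png

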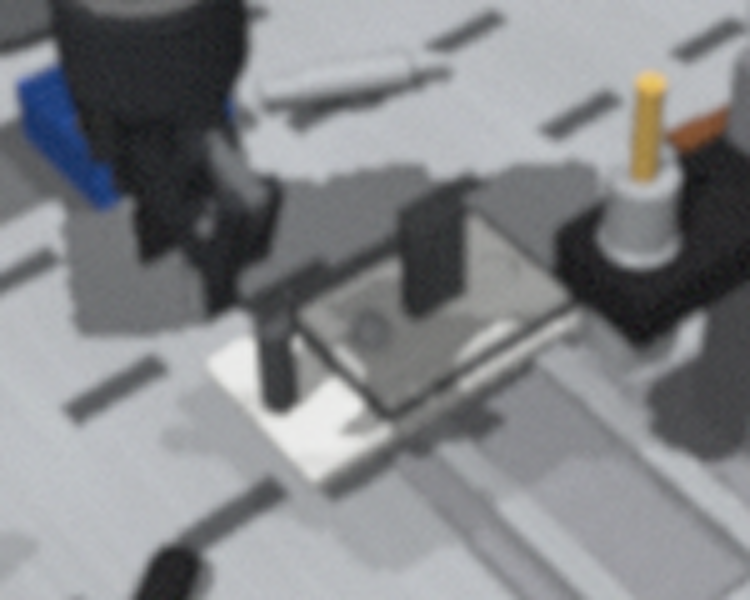

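The handle blade is at top crop (245,300) and side crop (433,250). The tray corners are clear and the ball sits in its pocket at top crop (240,366).

```bash
python3 - <<'E'
from h import *
np.set_printoptions(precision=4,suppress=True)
tz=lambda x,y:(230+x/5-.4,150+y/5-.4)
sz=lambda x,y:(170+x/5-.4,170+y/5-.4)
c=[plane("top",tz(*q),.042) for q in((180,214),(307,214),(307,398),(180,398))];print(np.array(c),np.mean(c,0))
c=[plane("side",sz(*q),.042) for q in((300,318),(575,303),(390,415))];print(np.array(c),(c[0]+c[1])/2, "diag? left/right",)
print("handle top face",plane("top",tz(247,298),.109),plane("side",sz(433,198),.109), tri(tz(245,300),sz(433,255)))
print("ball",plane("top",tz(241,366),.049),plane("side",sz(371,328),.049))
print("post",plane("top",tz(240,447),.094),plane("side",sz(276,312),.094))
for X in ([.555,-.09,.109],[.555,-.09,.042]): print((proj("top",np.array(X))-[230,150])*5+2,(proj("side",np.array(X))-[170,170])*5+2)
E
```

```text
[[ 0.6196 -0.0555  0.042 ]
 [ 0.6183 -0.143   0.042 ]
 [ 0.4918 -0.1401  0.042 ]
 [ 0.4931 -0.0534  0.042 ]] [ 0.5557 -0.098   0.042 ]
[[ 0.4948 -0.0555  0.042 ]
 [ 0.6127 -0.1419  0.042 ]
 [ 0.4895 -0.1379  0.042 ]] [ 0.5538 -0.0987  0.042 ] diag? left/right
handle top face [ 0.5555 -0.0969  0.109 ] [ 0.5627 -0.0854  0.109 ] (array([ 0.5552, -0.0962,  0.0811]), np.float64(0.003018803012876633))
ball [ 0.514  -0.0951  0.049 ] [ 0.5152 -0.0907  0.049 ]
post [ 0.4581 -0.0912  0.094 ] [ 0.4615 -0.0854  0.094 ]
[236.5149 298.926 ] [427.1208 209.474 ]
[231.858  306.8281] [429.0644 300.305 ]
```

```bash
python3 -m creep '[[[0,0.14,0.8],[0.05,-0.09,-0.07],40],[[0.1,0.14,0.9],[0,0,0],40],[[0.1,0.14,0.9],[0,0,0],40],[[0.1,0.1,0.8],[0,0,0],40],[[0.1,0,0.4],[0,0,0],40],[[0,0,0],[0,0,0],40]]'
python3 - <<'E'
from h import *
go([.555,-.096,.084])
E
```

```text
time_s: 7.6
position: [0.5598, -0.0944, 0.3337]
eef_rot: [[0.002, 0.019, 1.0], [0.004, 1.0, -0.019], [-1.0, 0.004, 0.001]]
ft_force: [-0.1, -0.4, -0.0]
grip_width: 0.0399
t 7.6 grasp [ 0.56   -0.0938  0.179 ] F [-0.1 -0.4 -0. ] w 0.0399 j [ -17.   28.   86.    0.   66. -106.]
 shift u [ 2.374 -0.067 -0.128]  turn u [-0.012  0.017 -0.047]
```

```bash
python3 -m creep '[[[0.5,-0.06,-0.12],[0,0,-0.05],40],[[0.5,0,0],[0,0,0],40],[[0.4,0,0],[0,0,0],40],[[0.3,0,0],[0,0,0],40],[[0.2,0,0],[0,0,0],40],[[0,0,0],[0,0,0],40]]'
python3 - <<'E'
from h import *
go([.555,-.096,.084])
im=r.read_camera("side")
u=(170,150,150,120);cv2.imwrite("pics/s8.png",cv2.resize(im[u[1]:u[1]+u[3],u[0]:u[0]+u[2],::-1],None,fx=5,fy=5,interpolation=cv2.INTER_CUBIC))
E
```

```text
time_s: 8.1
position: [0.5549, -0.0916, 0.2509]
eef_rot: [[-0.005, 0.013, 1.0], [0.004, 1.0, -0.013], [-1.0, 0.004, -0.005]]
ft_force: [-0.2, 0.9, 1.1]
grip_width: 0.0397
t 8.1 grasp [ 0.5542 -0.091   0.0962] F [-0.2  0.9  1.1] w 0.0397 j [ -17.   33.   92.    0.   55. -107.]
 shift u [ 0.305 -0.125  0.024]  turn u [ 0.048 -0.058 -0.04 ]
```

View pics/s8.png

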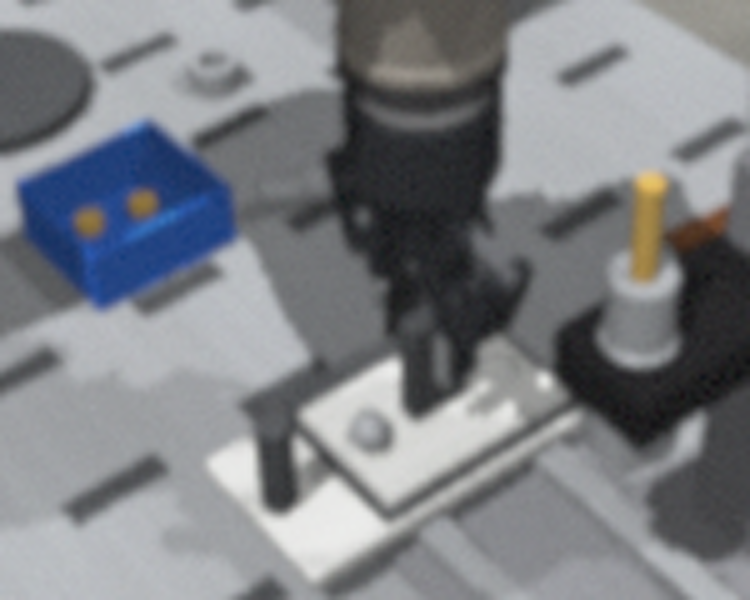

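```bash
python3 -m creep '[[[0.15,-0.1,0.02],[0.05,-0.06,-0.04],40],[[0.13,0,0],[0,0,0],40],[[0,0,0],[0,0,0],40],[[0,0,0],[0,0,0],40]]'
python3 - <<'E'
from h import *
go([.555,-.096,.084])
E
```

```text
time_s: 8.48
position: [0.5565, -0.096, 0.2418]
eef_rot: [[0.005, 0.018, 1.0], [-0.002, 1.0, -0.018], [-1.0, -0.002, 0.005]]
ft_force: [0.2, 0.0, -0.8]
grip_width: 0.0398
t 8.4833 grasp [ 0.5573 -0.0962  0.0871] F [ 0.2  0.  -0.8] w 0.0398 j [ -18.   34.   93.   -0.   53. -107.]
 shift u [ 0.078  0.005 -0.059]  turn u [-0.005  0.062  0.018]
```

```bash
python3 -m creep '[[[0.07,0,-0.05],[0,0.06,0.02],40],[[0,0,0],[0,0,0],30],[[0,0,0],[0,0,0],20],[[0,0,0],[0,0,0],14]]'
python3 -m creep '[[[0,0,0],[0,0,0],8],[[0,0,0],[0,0,0],0],[[0,0,0],[0,0,0],0],[[0,0,0],[0,0,0],0]]'
python3 - <<'E'
from h import *
go([.555,-.096,.084])
E
```

```text
time_s: 8.82
position: [0.5546, -0.0959, 0.2401]
eef_rot: [[0.002, 0.019, 1.0], [0.001, 1.0, -0.019], [-1.0, 0.001, 0.002]]
ft_force: [-1.8, 1.8, -1.2]
grip_width: 0.0144
time_s: 9.15
position: [0.5544, -0.0956, 0.2401]
eef_rot: [[0.001, 0.019, 1.0], [0.001, 1.0, -0.019], [-1.0, 0.001, 0.001]]
ft_force: [-0.5, 0.8, -1.0]
grip_width: 0.0134
t 9.15 grasp [ 0.5546 -0.0954  0.0854] F [-0.5  0.8 -1. ] w 0.0134 j [ -18.   34.   93.    0.   53. -107.]
 shift u [ 0.035 -0.014  0.009]  turn u [-0.015  0.016 -0.01 ]
```

Gripped at 13.4 mm with the tool level. I'll lift gently.

```bash
python3 -m creep '[[[-0.06,0,0],[0,0,0],0],[[-0.1,0,0],[0,0,0],0],[[-0.14,0,0],[0,0,0],0],[[-0.18,0,0],[0,0,0],0],[[-0.2,0,0],[0,0,0],0],[[-0.2,0,0],[0,0,0],0],[[-0.2,0,0],[0,0,0],0]]'
python3 - <<'E'
from h import *
go([.5366,.3436,.1514])
im=r.read_camera("side")
u=(170,150,150,120);cv2.imwrite("pics/s9.png",cv2.resize(im[u[1]:u[1]+u[3],u[0]:u[0]+u[2],::-1],None,fx=5,fy=5,interpolation=cv2.INTER_CUBIC))
E
```

```text
time_s: 9.73
position: [0.5536, -0.0958, 0.2847]
eef_rot: [[-0.004, 0.018, 1.0], [0.002, 1.0, -0.018], [-1.0, 0.001, -0.004]]
ft_force: [-0.1, -1.2, -2.8]
grip_width: 0.0133
t 9.7333 grasp [ 0.5529 -0.0956  0.13  ] F [-0.1 -1.2 -2.8] w 0.0133 j [ -18.   30.   91.    0.   59. -107.]
 shift u [-0.517 10.972 -0.608]  turn u [-0.008 -0.05  -0.017]
```

View pics/s9.png

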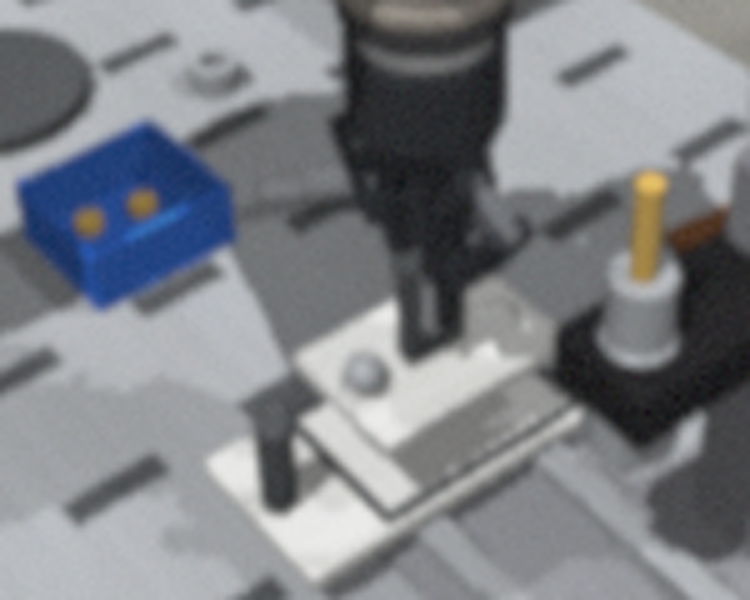

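The tray is off the carrier and level, with the ball in its pocket. Now I'll carry it towards the disc.

```bash
python3 -m creep '[[[-0.2,0,0],[0,-0.05,-0.02],0],[[-0.2,0.1,0],[0,0,0],0],[[-0.15,0.2,0],[0,0,0],0],[[-0.1,0.3,-0.05],[0,0,0],0],[[0,0.4,-0.05],[0,0,0],0],[[0,0.5,-0.05],[0,0,0],0],[[0,0.5,-0.05],[0,0,0],0],[[0,0.5,-0.05],[0,0,0],0],[[0,0.5,-0.05],[0,0,0],0],[[0,0.5,-0.05],[0,0,0],0],[[0,0.5,-0.05],[0,0,0],0],[[0,0.4,0],[0,0,0],0]]'
python3 - <<'E'
from h import *
go([.5366,.3436,.1514])
E
```

```text
time_s: 10.78
position: [0.5377, 0.094, 0.3188]
eef_rot: [[0.006, 0.021, 1.0], [-0.001, 1.0, -0.021], [-1.0, -0.001, 0.006]]
ft_force: [0.0, 1.3, -3.4]
grip_width: 0.0134
t 10.7833 grasp [0.5386 0.0938 0.1641] F [ 0.   1.3 -3.4] w 0.0134 j [  2.  26.  91.  -0.  62. -87.]
 shift u [ 0.31   6.243 -0.181]  turn u [-0.037  0.067  0.011]
```

```bash
python3 -m creep '[[[0,0.4,0],[-0.04,0.06,0],0],[[0,0.5,-0.02],[0,0,0],0],[[0,0.55,-0.02],[0,0,0],0],[[0,0.55,-0.02],[0,0,0],0],[[0,0.55,-0.02],[0,0,0],0],[[0,0.55,-0.02],[0,0,0],0],[[0,0.55,-0.02],[0,0,0],0],[[0,0.55,-0.02],[0,0,0],0],[[0,0.5,-0.02],[0,0,0],0],[[0,0.4,0],[0,0,0],0],[[0,0.3,0],[0,0,0],0],[[0,0.2,0],[0,0,0],0]]'
python3 - <<'E'
from h import *
go([.5366,.3436,.1514])
for n in("side","top"):
    im=r.read_camera(n);cv2.imwrite(f"pics/{n}10.png",im[:,:,::-1])
E
```

```text
time_s: 11.78
position: [0.522, 0.3441, 0.3202]
eef_rot: [[-0.007, 0.006, 1.0], [0.0, 1.0, -0.006], [-1.0, 0.0, -0.007]]
ft_force: [-0.1, -0.4, -2.7]
grip_width: 0.013
t 11.7833 grasp [0.521  0.3442 0.1655] F [-0.1 -0.4 -2.7] w 0.013 j [ 26.  34.  77.   0.  69. -63.]
 shift u [ 0.349 -0.012  0.393]  turn u [ 0.133 -0.078 -0.004]
```

View pics/side10.png

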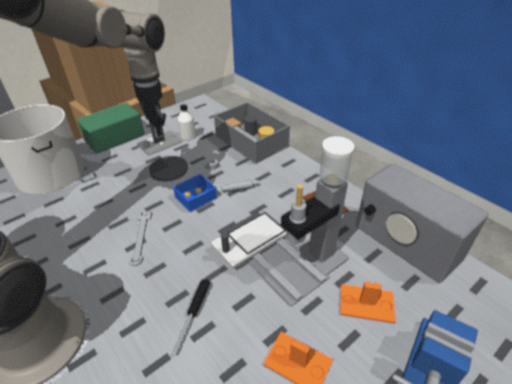

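View pics/top10.png

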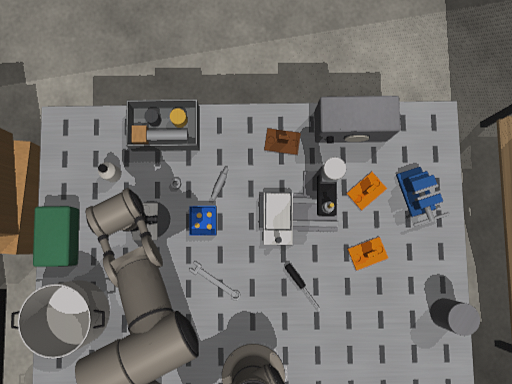

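The tray is near the disc, which shows at side (169,168). I'll check the disc's position in both views.

```bash
python3 - <<'E'
from h import *
im0=cv2.imread("pics/side0.png").astype(int).sum(2)
for th in(200,230,260):
    n,l,st,ce=cv2.connectedComponentsWithStats((im0[145:190,140:195]<th).astype(np.uint8))
    i=1+np.argmax(st[1:,4]);print(th,st[i],ce[i]+[140,145])
    c=max(cv2.findContours((l==i).astype(np.uint8),0,1)[0],key=len);e=cv2.fitEllipse(c);print(e,plane("side",np.array(e[0])+[140,145],.015))
s=im0; cv2.imwrite("pics/d.png",cv2.resize(cv2.imread("pics/side0.png")[140:195,130:200],None,fx=8,fy=8,interpolation=2))
t=cv2.imread("pics/top0.png").astype(int).sum(2)
n,l,st,ce=cv2.connectedComponentsWithStats((t[170:260,100:200]<240).astype(np.uint8));i=1+np.argmax(st[1:,4])
c=max(cv2.findContours((l==i).astype(np.uint8),0,1)[0],key=len);e=cv2.fitEllipse(c);print(e,plane("top",np.array(e[0])+[100,170],.015))
s=cv2.imread("pics/side10.png");cv2.imwrite("pics/s10z.png",cv2.resize(s[110:185,120:220],None,fx=7,fy=7,interpolation=2))
E
```

```text
200 [29 23 18 12 26] [179.         174.65384615]
((29.276222229003906, 25.0924015045166), (17.471149444580078, 35.52659606933594), 74.86697387695312) [0.52714863 0.32670799 0.015     ]
230 [ 36  33  19  12 109] [186.63302752 184.7706422 ]
((47.047035217285156, 39.633663177490234), (6.485502243041992, 21.553693771362305), 66.0071792602539) [0.53159733 0.22219476 0.015     ]
260 [ 11  13  37  23 330] [165.91818182 170.32121212]
((26.978124618530273, 24.31648063659668), (19.660005569458008, 34.503116607666016), 89.18083953857422) [0.52345505 0.33557404 0.015     ]
((50.98740005493164, 48.630859375), (36.29332733154297, 36.77774429321289), 54.06731414794922) [0.53653884 0.34363056 0.015     ]
```

View pics/s10z.png

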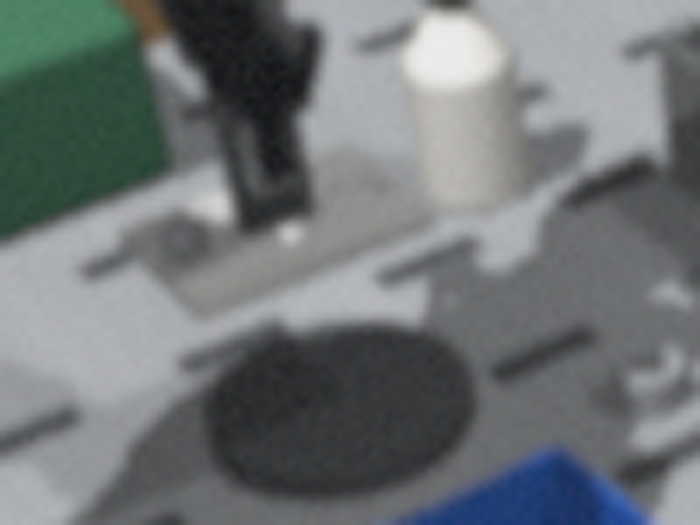

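View pics/d.png

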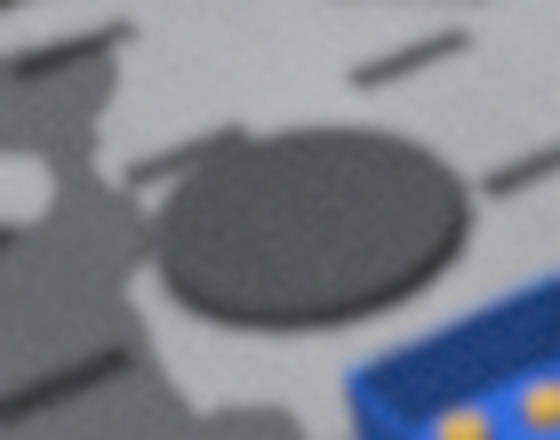

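```bash
python3 - <<'E'
from h import *
print(plane("side",(168.7,167.3),.015))
go([.536,.342,.1514])
E
python3 -m creep '[[[0.08,0,0.15],[0.13,-0.08,0],0],[[0.12,0,0.15],[0,0,0],0],[[0.1,0,0.07],[0,0,0],0],[[0.05,0,0],[0,0,0],0],[[0,0,0],[0,0,0],0],[[0,0,0],[0,0,0],0]]'
python3 - <<'E'
from h import *
go([.536,.342,.1514])
E
```

```text
[0.53352655 0.34166143 0.015     ]
t 11.8833 grasp [0.5212 0.3438 0.1654] F [-0.1  0.2 -3.7] w 0.0131 j [ 26.  34.  77.   0.  69. -63.]
 shift u [ 0.347 -0.043  0.372]  turn u [ 0.138 -0.075 -0.006]
time_s: 12.38
position: [0.5398, 0.3393, 0.3037]
eef_rot: [[-0.001, 0.023, 1.0], [-0.002, 1.0, -0.023], [-1.0, -0.002, -0.001]]
ft_force: [-0.1, -0.2, -3.1]
grip_width: 0.0129
t 12.3833 grasp [0.5397 0.339  0.149 ] F [-0.1 -0.2 -3.1] w 0.0129 j [ 25.  36.  76.  -0.  68. -63.]
 shift u [-0.06   0.073 -0.095]  turn u [-0.06  -0.006  0.026]
```

```bash
python3 -m creep '[[[-0.06,0.07,-0.1],[0,0,0.03],0],[[0,0,0],[0,0,0],0],[[0,0,0],[0,0,0],0],[[0,0,0],[0,0,0],0],[[0,0,0],[0,0,0],0],[[0,0,0],[0,0,0],0]]'
python3 - <<'E'
from h import *
go([.536,.342,.1514])
s=r.read_camera("side");cv2.imwrite("pics/s11z.png",cv2.resize(s[110:185,120:220,::-1],None,fx=7,fy=7,interpolation=2))
s=r.read_camera("top");cv2.imwrite("pics/t11z.png",cv2.resize(s[150:280,80:320,::-1],None,fx=3.3,fy=3.3,interpolation=2))
E
```

```text
time_s: 12.88
position: [0.5354, 0.342, 0.3071]
eef_rot: [[-0.0, 0.023, 1.0], [0.001, 1.0, -0.023], [-1.0, 0.001, -0.0]]
ft_force: [0.5, -1.1, -3.5]
grip_width: 0.0134
t 12.8833 grasp [0.5354 0.3421 0.1524] F [ 0.5 -1.1 -3.5] w 0.0134 j [ 26.  36.  76.   0.  68. -63.]
 shift u [ 0.026 -0.002  0.016]  turn u [-0.069 -0.001 -0.011]
```

View pics/s11z.png

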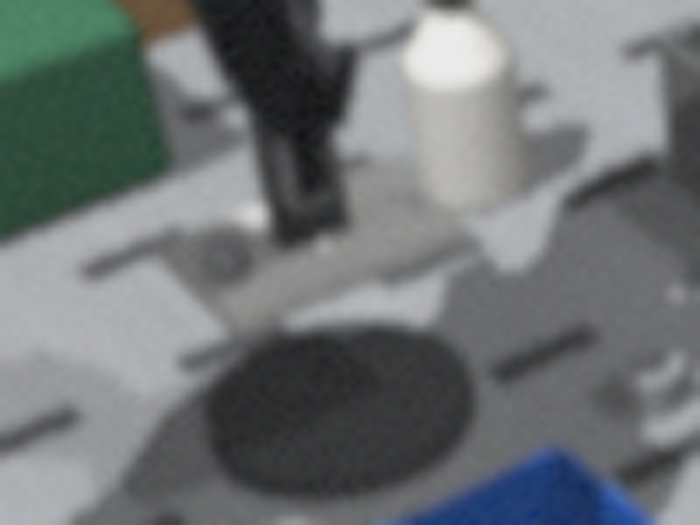

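View pics/t11z.png

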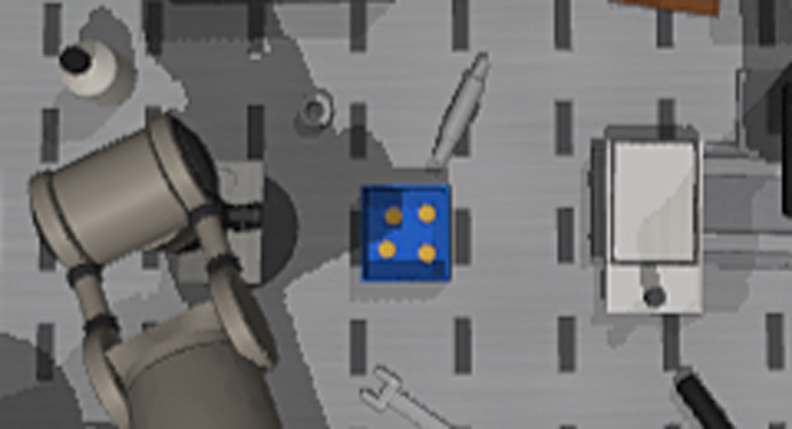

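The side crop shows the tray's corners at about (165,250), (240,328) and (478,243), and the ball at (228,252). I'll compare these with a level tray whose underside is at 0.10 m.

```bash
python3 - <<'E'
from h import *
c=np.array([.5354,.3421,.101]);ux=np.array([1,-.02,0]);uy=np.array([.02,1,0])
for n,(a,b,z) in dict(left=(-.06,.04,.008),near=(-.06,-.04,.008),right=(.06,-.04,.008),ball=(-.042,0,.015)).items():
    print(n,(proj("side",c+a*ux+b*uy+[0,0,z])-[120,110])*7+3)
E
```

```text
left [154.07460301 247.77098062]
near [234.49724991 325.5759273 ]
right [470.78204541 228.28067356]
ball [226.82240854 258.29880281]
```

```bash
python3 - <<'E'
from h import *
s=np.ascontiguousarray(cv2.resize(r.read_camera("side")[132:165,135:195,::-1],None,fx=13,fy=13,interpolation=2))
s=cv2.convertScaleAbs(s,alpha=1.6,beta=-60)
c=np.array([.5354,.3421,.101]);ux=np.array([1,-.02,0]);uy=np.array([.02,1,0])
for a in(-.06,.06):
  for b in(-.04,.04):
    for z,k in((.008,(0,0,255)),(0,(0,255,0))):
      q=(proj("side",c+a*ux+b*uy+[0,0,z])-[135,132]+.5)*13
      cv2.circle(s,tuple(int(v) for v in q),3,k,-1)
cv2.imwrite("pics/lv.png",s)
E
```

```text
(no output)
```

View pics/lv.png

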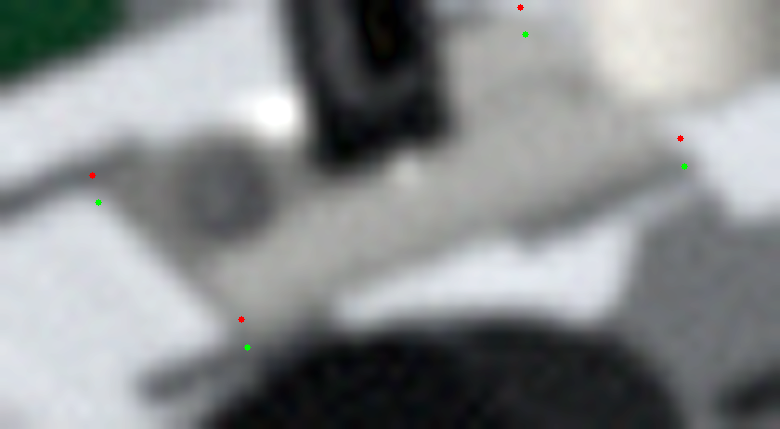

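The tray's outline matches the level prediction, the ball is in its pocket, and the tool is still. I'm handing the job in.

```bash
python3 - <<'E'
from h import *
go([.536,.342,.1514]); print(np.round(r.get_state()["joint_vel"],2)); print(r.job_done())
E
```

```text
t 13.0333 grasp [0.5354 0.342  0.1523] F [ 0.1 -0.6 -3.4] w 0.0134 j [ 26.  36.  76.   0.  68. -63.]
 shift u [ 0.022 -0.     0.015]  turn u [-0.07  -0.003 -0.01 ]
[ 0.04  0.13 -0.07  0.03 -0.04 -0.02]
the job is handed in; nothing more can be done
None
```

I pushed the carrier by its post through the detent to the end stop, then lifted the tray by its handle and carried it over the disc. I handed the job in at 13.0 s, with the tray still held there.

**Last checks:**
- **Carrier:** the push force rose to about 27 N with almost no further movement. In the last top picture the carrier still sat against the stop.
- **Position:** the handle was at (0.535, 0.342) m. The disc centre measured (0.537, 0.344) from the top camera and (0.534, 0.342) from the side, so the views differ by about 3 mm.
- **Height and level:** the underside was at about 0.101 m, worked out from the arm's pose. The tool was within about 0.1° of vertical. The tray's outline in the side view matched a level tray to about one or two pixels, a rough check because the tray is small in that picture.
- **Grip and ball:** the fingers held at 13.4 mm with a steady 3.4 N load, and the arm was still. The ball was in its pocket in the side view; the arm hid it from the top camera.
- **Other objects:** nothing else looked disturbed in the last pictures.

One measurement disagreed. With the carrier home, the two cameras and the push contact put the tray's y between −0.092 and −0.098 m. I grasped at −0.096 m, well within the open fingers' clearance.

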